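Chock the round blank, then swing its gate open

ROBOT

A 6-joint arm with a two-finger parallel gripper is mounted at the origin on a cart in front of the work surface, level with it; the furniture and walls round the work are solid. World frame = base frame: x ahead of the robot, y to its left, z up, the work surface at z = 0. Lengths are in m, angles in degrees, forces in N, time in s.
With the tool pointing down it reaches from about 0.275 to 0.875 m from the base axis. Payload 12.5 kg.
Tool frame: the origin (TCP) lies midway between the tips of the shut fingers; the grasp point (between the pads) lies 19 mm behind it; z points along the fingers, y is the line along which they close (so a half turn about z gives the same grasp; the last joint's range is limited). The gripper opens to 85 mm and grips with 20 to 120 N. Pads are 22 mm wide; open, the fingers measure 114 mm over their backs; the gripper's body (76 mm by 85 mm) begins 54 mm behind the grasp point. The pads swing forward as they close: fully open they stand 13 mm farther back than shut.
Start: joints at [60.814, 20.094, 94.641, -0, 65.266, -4.847], TCP at [0.227, 0.501, 0.231] pointing down, gripper open.
Joint ranges: [-157.81, 157.81], [-45, 120.19], [0.68, 151.7], [-89.99, 269.99], [4.06, 180], [-164.3, 164.3]. Speed limits (degrees/s): [127.2, 127.2, 159.86, 180, 180, 180].

INTERFACE

Orientations are given as [roll, pitch, yaw] about the fixed x, y, z axes, in that order (R = Rz(yaw) Ry(pitch) Rx(roll)).
In Python, from cell import bot gives the robot as it stands.
- The arm moves only by the shell command python3 -m jog 'ROWS' [FORCE]. ROWS is JSON, a list of rows, each an object with "gripper": the closure, from -1 (fully open) to 1 (shut); "travel": the shift along the tool's x, y, z in m, a list of three; "twist": the turn about the tool's z in degrees. In form: [{"gripper": gripper, "travel": [x, y, z], "twist": twist}, ...]. A call has 1 to 5 rows; each row shifts and turns the commanded pose from where the row before left it, along the tool's axes as they then stand; what a row does not reach is not made up. A row lasts 1/8 s, in which the tool goes at most 62.5 mm and 10.7 degrees, less where a joint would pass 70% of its speed; a pose out of reach is approached as far as the arm can. A call is refused whole if a number of a shift passes 0.0625 or a number of a turn 10.7, either way. A call with a gripper value outside its range is refused whole. The fingers move at their own pace and stop on an object; FORCE is the grip in N (left out, the last holds). Time passes only in rows, so rows that do not move let the fingers close. It gives the time, the measured TCP pose, the force, the opening and the grip force at its end, in the units of the state.
- bot.observe(): the state, without advancing time (a new reading comes with each control period).
- bot.capture(name): name is "scene" or "top" or "wrist"; returns (picture, depth): 384x512x3 uint8, blue, green, red; 384x512 float32, m along the optical axis (not along the pixel's ray), 0 where there is no reading.
- bot.calibration(name): a dict with "K" (3x3 intrinsics, pixels), "R" (3x3) and "t" (3): a world point X has camera coordinates R X + t; the wrist camera has in their place "hand_eye" (4x4, takes a point from camera to tool coordinates, whose origin is the TCP and whose axes are the flange's). Camera axes: x right, y down, z forward; pixel columns grow to the right and rows downward; lengths in m; the calibration is good to about 2 mm. A picture is of the moment at which its call begins: read the wrist's pose just before it. calibration takes no time and is no camera call.
- bot.hand_in(): hands the job in; it is judged then, once.
The state is a dict: "clock": time; "joint_positions": joint angles; "joint_velocities": joint speeds; "joint_efforts": joint torques, N m; "ee_pos": TCP position; "eef_rot": TCP orientation; "wrist_force": force on the tool from outside, world axes, zero at the start; "moment": the same for the moment, N m; "finger_gap": finger opening in m; "grasp_force": force on a finger pad.
Only numpy, scipy, OpenCV 4.12 (cv2) and the standard library are available. Lean on these libraries where they do the work, as an engineer would, in place of code of your own. Each camera call takes 0.05 s, during which the arm holds its last target. There are 200 camera calls.

TASK

The round wooden blank on the sloping board is kept from rolling down only by the red gate. Slide the yellow chock up the board, under the gate, until its thin edge is snug under the blank; only then pull the gate out through its spring catch by the black peg and swing it well open (about 75 degrees), so that the blank stays where it lay, resting on the chock. Do not knock over or shift the other things on the bench.

Things in the scene. Friction and masses are not known exactly. Their poses are not given: they have to be found in the camera images.
- ramp: Fixed plywood board 300 x 216 mm, sloping 0.14 rad (8 degrees), between wooden side rails 14 mm above the deck. Origin on the deck's face, 44 mm above the bench; x uphill along the deck (roughly away from the robot), y left across it, z square off the deck. The deck runs from x = -170 (low, open end) to +130 mm. The gate's hinge pin stands at x = 14, y = 116.5 mm.
- bar_center (a point): Centre of the round light-wood blank, 60 mm diameter, 170 mm long, about 0.42 kg, lying across the deck and leaning on the gate's uphill face. It rolls freely. At the start near x = 50, y = -12 to 12, z = 30 mm in the ramp frame. Its y axis runs along the blank; x and z turn as it rolls.
- bar: The same blank; origin at its centre, same axes.
- chock: Loose yellow chock, about 0.18 kg, on the deck below the gate. Origin: middle of its thin front edge, on the underside; x forward (uphill), y left, z up. Nose 110 mm wide: 2 mm thick at x = 0, rising at 28 degrees to 20 mm at x = -34, then flat to x = -40. Tail 40 mm wide, 20 mm high, from there to a flat end face at x = -95 mm, which can be pushed. It stays where it is left.
- chock_edge (a point): Middle of the chock's thin front edge (its origin), same axes. It starts at x = -55 to -5, y = -24 to 24 mm in the ramp frame, up to 0.2 rad askew. The nose first touches the blank when the blank's centre is 11 mm uphill of this edge. The chock passes under the gate with 4 mm to spare.
- chock_grip (a point): Middle of the chock's tail, half-way up: 70 mm behind the thin edge, 25 mm ahead of the tail's end face, 10 mm above the deck. Same axes as the chock.
- gate_peg (a point): The point to take the gate's black upright peg: 16 mm diameter, square to the deck, free from 40 to 72 mm above it; this point is 54 mm above the deck, at x = -14, y = -70 mm in the ramp frame when shut. It is 189 mm from the hinge pin. The blank's top is 60 mm above the deck, its nearest side 34 mm uphill of the peg's axis. Axes turn with the gate.
- gate (a joint): Angle of the red gate (rad): 0 shut across the deck, growing as its free (right) end swings downhill; stop at 1.75. The arm is 12 mm thick, 24 to 40 mm above the deck, on a hinge pin at the left rail. Shut, a sprung roller catch at the right rail holds it; about 4 to 7 N on the peg draws it through, in the first 0.05 rad. Beyond that it swings lightly and stays where it is left.
- nail_tin: Open grey tin of nails, 77 mm diameter, 50 mm high, right of the board; origin at the middle of its underside. To be left alone.
- sanding_block: Brown sanding block 63 x 101 x 33 mm, near the front right; origin at the middle of its underside. To be left alone.
- halving_sample: Practice joint of light wood, 40 x 140 x 38 mm, at the left; origin at the middle of its underside. To be left alone.
Mind the look-alikes: they are no part of the job. There is more than one size of the chock; the one meant has the size given above.

How it is judged:
By the outcome, as a careful person would: the job done as asked, in the order asked, and still so for the second after the job is handed in, with the robot touching nothing.
It also fails if it takes over 58 s, if anything falls off the work surface, if the arm or the gripper's body presses on something with over 40 N, if the wrist force passes 120 N, or if a joint passes its speed limit or range.

## Working session

There is one attempt and no reset: what is moved stays moved. The work goes in short steps, Python scripts to look and compute and a shell command to move; the robot and the scene stay as the last step left them, time stands still between calls to the robot, and variables do not carry over. Pictures are saved under pics/ and viewed, at most 10 in all, crops included, and the job is handed in when it is done.

```bash
mkdir -p pics; ls; python3 - <<'E'
from cell import bot
import cv2,numpy as np
s=bot.observe();print({k:np.round(v,3).tolist() for k,v in s.items()})
for n in("scene","top"):
    p,d=bot.capture(n);cv2.imwrite(f"pics/{n}0.png",p);np.savez(f"pics/{n}0.npz",p=p,d=d)
    c=bot.calibration(n);print(n,{k:np.round(v,4).tolist() for k,v in c.items()})
print(bot.calibration("wrist"))
E
```

```text
pics
{'clock': 0.0, 'joint_positions': [60.814, 20.124, 94.676, 0.002, 65.268, -4.847], 'joint_velocities': [-0.012, -0.029, 0.007, 0.064, -0.027, 0.118], 'joint_efforts': [-0.0, -50.609, -29.141, -0.0, 0.004, -0.0], 'ee_pos': [0.226, 0.501, 0.231], 'eef_rot': [-179.931, -0.008, 155.66], 'wrist_force': [-0.451, 1.426, -0.101], 'moment': [0.036, 0.018, 0.052], 'grasp_force': 0.0, 'finger_gap': 0.085}
scene {'K': [[481.615, 0.0, 264.9671], [0.0, 481.615, 190.6084], [0.0, 0.0, 1.0]], 'R': [[0.7764, -0.6301, -0.0134], [-0.4504, -0.5399, -0.7111], [0.4408, 0.5581, -0.703]], 't': [-0.3817, 0.3104, 1.5801]}
top {'K': [[407.0354, 0.0, 251.99], [0.0, 407.0354, 196.1618], [0.0, 0.0, 1.0]], 'R': [[-0.0054, -1.0, -0.0047], [-0.9854, 0.0061, -0.1703], [0.1704, 0.0038, -0.9854]], 't': [0.0296, 0.5161, 1.4815]}
{'K': array([[338.31472674,   0.        , 252.71054183],
       [  0.        , 338.31472674, 193.62631257],
       [  0.        ,   0.        ,   1.        ]]), 'hand_eye': array([[-6.23388304e-04, -9.60041044e-01, -2.79858544e-01,
         7.04092363e-02],
       [ 9.99999786e-01, -5.42323354e-04, -3.67097927e-04,
        -1.08253549e-03],
       [ 2.00655253e-04, -2.79858713e-01,  9.60041176e-01,
        -1.42528025e-01],
       [ 0.00000000e+00,  0.00000000e+00,  0.00000000e+00,
         1.00000000e+00]])}
```

View pics/top0.png

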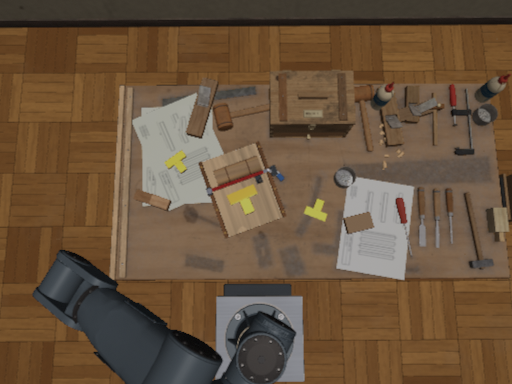

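View pics/scene0.png

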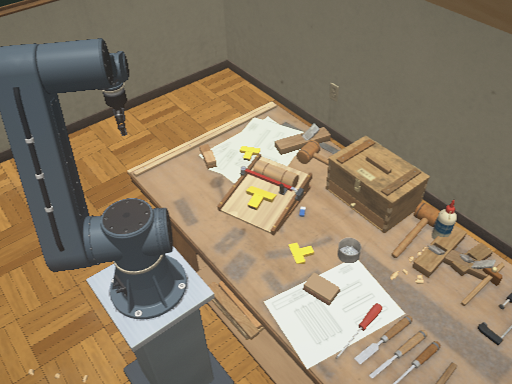

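Top view: three yellow chocks at (177,161), (243,198) on the board, and (316,210). The one on the deck below the red gate fits by place. I'll check its size and enlarge it.

```bash
cat > h.py <<'E'
import cv2,numpy as np
from cell import bot
from scipy.spatial.transform import Rotation as Rn
def pts(n,d,uv,c=None,s=None):
    """uv (N,2) -> world via depth"""
    c=c or bot.calibration(n); K=np.array(c["K"]); uv=np.asarray(uv)
    z=d[uv[:,1].astype(int),uv[:,0].astype(int)]
    X=np.c_[(uv[:,0]-K[0,2])*z/K[0,0],(uv[:,1]-K[1,2])*z/K[1,1],z]
    return towr(n,X,c,s),z>0
def towr(n,X,c,s):
    if n!="wrist": return (X-np.array(c["t"]))@np.array(c["R"])
    H=np.array(c["hand_eye"]); R=Rn.from_euler("xyz",s["eef_rot"],degrees=True).as_matrix()
    return (X@H[:3,:3].T+H[:3,3])@R.T+s["ee_pos"]
def ray(n,uv,c,s=None):
    K=np.array(c["K"]);uv=np.atleast_2d(np.asarray(uv,float))
    X=np.c_[(uv[:,0]-K[0,2])/K[0,0],(uv[:,1]-K[1,2])/K[1,1],np.ones(len(uv))]
    o=towr(n,np.zeros((1,3)),c,s)[0]; return o,towr(n,X,c,s)-o
def onplane(n,uv,P,N,c,s=None):
    o,D=ray(n,uv,c,s); return o+D*(((P-o)@N)/(D@N))[:,None]
def mask(p,lo,hi):
    return cv2.inRange(cv2.cvtColor(p,cv2.COLOR_BGR2HSV),lo,hi)
E
python3 - <<'E'
from h import *
z=np.load("pics/top0.npz");p,d=z["p"],z["d"]
m=mask(p,(22,120,120),(35,255,255))
n,l,st,ce=cv2.connectedComponentsWithStats(m)
for i in range(1,n):
    if st[i,4]<30: continue
    v,u=np.where(l==i);X,ok=pts("top",d,np.c_[u,v]);X=X[ok]
    q=cv2.minAreaRect((X[:,:2]*1000).astype(np.float32))
    print(ce[i].round(),st[i,4],X.mean(0).round(3),np.round(q[1]),round(q[2]),X[:,2].min().round(3),X[:,2].max().round(3))
m=mask(p,(0,170,60),(8,255,255))|mask(p,(172,170,60),(180,255,255))
n,l,st,ce=cv2.connectedComponentsWithStats(m)
for i in range(1,n):
    if st[i,4]<15: continue
    v,u=np.where(l==i);X,ok=pts("top",d,np.c_[u,v]);X=X[ok];print("red",ce[i].round(),st[i,4],X.mean(0).round(3),X.min(0).round(3),X.max(0).round(3))
cv2.imwrite("pics/topcrop.png",cv2.resize(p[135:245,155:345],None,fx=4.2,fy=4.2,interpolation=cv2.INTER_CUBIC))
E
```

```text
[177. 161.] 233 [0.66  0.319 0.016] [73. 80.] 38 0.008 0.025
[243. 198.] 470 [0.508 0.059 0.051] [ 98. 109.] 25 0.026 0.063
[316. 210.] 295 [ 0.465 -0.218  0.014] [88. 80.] 66 -0.008 0.024
red [504.  78.] 53 [ 0.942 -0.914  0.125] [ 0.917 -1.515 -0.761] [ 1.37  -0.879  0.189]
red [389.  87.] 43 [ 0.904 -0.48   0.139] [ 0.884 -0.822 -0.751] [ 1.345 -0.462  0.185]
red [452.  95.] 111 [ 0.923 -0.77   0.021] [ 0.881 -0.785  0.01 ] [ 0.971 -0.758  0.028]
red [238. 180.] 145 [0.569 0.078 0.086] [ 0.532 -0.011  0.078] [0.604 0.173 0.093]
red [399. 210.] 75 [ 0.464 -0.529  0.022] [ 0.418 -0.541  0.013] [ 0.508 -0.519  0.031]
```

View pics/topcrop.png

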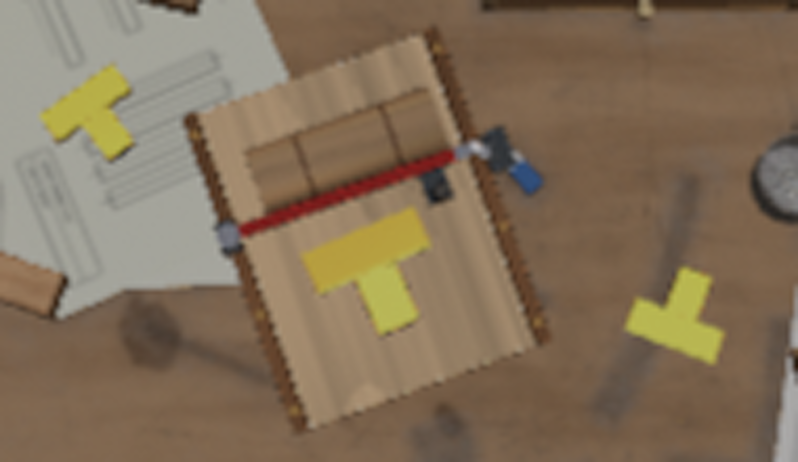

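The board chock at (243,198) measures 109 x 98 mm, against 110 x 95 given. The others, about 73 x 80 and 88 x 80 mm, are decoys. The crop shows the gate's hinge on the left (228,235), the black peg at (437,185), and the catch at the right (490,150). I'll move the wrist camera above the board for a near look.

```bash

python3 -m jog '[{"gripper":-1,"travel":[0,0,-0.014],"twist":-8.8},{"gripper":-1,"travel":[0,0,-0.014],"twist":-8.8},{"gripper":-1,"travel":[0,0,-0.014],"twist":-8.8},{"gripper":-1,"travel":[0,0,-0.014],"twist":-8.8},{"gripper":-1,"travel":[0,0,-0.014],"twist":-8.8}]'
for i in 1 2; do python3 -m jog '[{"gripper":-1,"travel":[-0.0094,-0.051,0],"twist":0},{"gripper":-1,"travel":[-0.0094,-0.051,0],"twist":0},{"gripper":-1,"travel":[-0.0094,-0.051,0],"twist":0},{"gripper":-1,"travel":[-0.0094,-0.051,0],"twist":0},{"gripper":-1,"travel":[-0.0094,-0.051,0],"twist":0}]'; done
python3 -m jog '[{"gripper":-1,"travel":[0,0,0],"twist":0},{"gripper":-1,"travel":[0,0,0],"twist":0},{"gripper":-1,"travel":[0,0,0],"twist":0}]'
python3 - <<'E'
from h import *
import pickle
s=bot.observe();p,d=bot.capture("wrist")
pickle.dump((s,p,d),open("pics/w1.pkl","wb"));cv2.imwrite("pics/w1.png",p)
E
```

```text
clock: 0.72
ee_pos: [0.2265, 0.501, 0.3014]
eef_rot: [-180.0, -0.0, -160.0]
wrist_force: [0.5, -0.2, 0.5]
finger_gap: 0.0858
grasp_force: 0.0
clock: 1.35
ee_pos: [0.3572, 0.2752, 0.3012]
eef_rot: [-180.0, -0.0, -160.3]
wrist_force: [0.4, -0.1, 0.1]
finger_gap: 0.0855
grasp_force: 0.0
clock: 1.98
ee_pos: [0.4873, 0.0508, 0.3011]
eef_rot: [180.0, -0.0, -160.3]
wrist_force: [0.2, -0.1, 0.4]
finger_gap: 0.0849
grasp_force: 0.0
clock: 2.35
ee_pos: [0.4863, 0.0533, 0.3013]
eef_rot: [180.0, -0.0, -160.3]
wrist_force: [-0.9, -0.4, -0.4]
finger_gap: 0.0851
grasp_force: 0.0
```

View pics/w1.png

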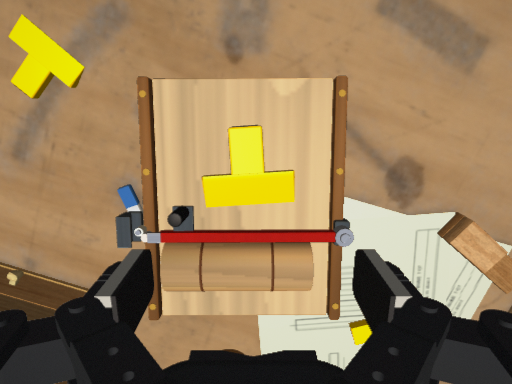

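Wrist view (uphill is down): chock tail end at (246,127), thin edge around v=206 from u=204 to 295, gate at v=237, hinge pin (344,237), peg top (180,213), blank at v=243–292. Next I'll fit the ramp frame.

```bash
cat >> h.py <<'E'
def wrist():
    s=bot.observe();p,d=bot.capture("wrist");return s,p,d
E
cat > ramp.py <<'E'
from h import *
import pickle
s,p,d=pickle.load(open("pics/w1.pkl","rb"));c=bot.calibration("wrist")
V,U=np.mgrid[0:384,0:512]
X,ok=pts("wrist",d,np.c_[U.ravel(),V.ravel()],c,s);X=X.reshape(384,512,3)
A=np.r_[X[90:165,165:220].reshape(-1,3),X[90:165,275:325].reshape(-1,3),X[298:308,170:190].reshape(-1,3)]
m=A.mean(0);N=np.linalg.svd(A-m)[2][2];N*=np.sign(N[2])
print("slope",np.arccos(N[2]),"rms",np.std((A-m)@N),"grad yaw",np.degrees(np.arctan2(-N[1],-N[0])))
D=np.array([np.abs((X-m)@N)<.006])[0]
# deck edge rows (low edge) and rail tops
h=(X-m)@N
rail=(np.abs(h-.014)<.005)
def line(cols):return np.polyfit(*np.array(cols,float).T,1)
L=[];R=[]
for v in range(95,200,3):
    r=np.where(D[v,120:250])[0]; L.append((v,120+np.where(~D[v,120:215])[0].max()+1) if 0 else (v,0))
g=p.astype(int)
# deck/rail colour border: rails dark (V low)
hv=cv2.cvtColor(p,cv2.COLOR_BGR2HSV)[...,2]
lc,rc=[],[]
for v in range(95,165,2):
    lc.append((v,130+np.argmax(hv[v,130:175]>150))); rc.append((v,320+np.argmax(hv[v,320:350]<150)-.0))
print("L",lc[::8],"R",rc[::8])
def fit(pp):
    W=onplane("wrist",[(u-.5,v) for v,u in pp],m,N,c,s);q=W.mean(0);e=np.linalg.svd(W-q)[2][0];return q,e*np.sign(e[0])
ql,el=fit(lc);qr,er=fit(rc)
y1,y2=[np.degrees(np.arctan2(e[1],e[0])) for e in(el,er)];print("yaws",y1,y2)
yaw=np.radians((y1+y2)/2)
ex=np.array([np.cos(yaw),np.sin(yaw),0]);ex-=ex@N*N;ex/=np.linalg.norm(ex);ey=np.cross(N,ex)
print("width",(qr-ql)@ey)
mid=(ql+qr)/2
# low edge
low=[(u,60+np.argmax(D[60:110,u]&(np.abs(h[60:110,u])<.004))) for u in range(160,325,4)]
W=onplane("wrist",[(u,v-.5) for u,v in low],m,N,c,s);xl=np.median((W-mid)@ex)
O=mid+ex*(xl+.170);print("origin",O,"z should be .044")
Rr=np.c_[ex,ey,N]
np.savez("ramp.npz",O=O,R=Rr)
def ramp(P):return (np.asarray(P)-O)@Rr
# hinge top, peg top, via depth
for n,u,v in(("hinge",344,238),("pegtop",178,213),("gate",240,237),("gate",300,237)):
    print(n,(1e3*ramp(X[v-1:v+2,u-1:u+2].reshape(-1,3).mean(0))).round(1))
hi=[(u,325-np.argmax((np.abs(h[300:326,u])<.004)[::-1])) for u in range(165,325,4)]
print("high edge x",np.median(ramp(onplane("wrist",[(u,v+.5) for u,v in hi],m,N,c,s))[:,0]))
# blank crest from depth
B=ramp(X[243:292,165:310].reshape(-1,3));B=B[(B[:,2]>.035)&(B[:,2]<.07)]
from scipy.optimize import least_squares
for lo,hi_ in((-.1,.1),(-.1,-.02),(.02,.1)):
    b=B[(B[:,1]>lo)&(B[:,1]<hi_)&(B[:,0]>.028)]
    r=least_squares(lambda q:np.hypot(b[:,0]-q[0],b[:,2]-q[1])-.03,[.05,.03],loss="soft_l1",f_scale=.001);print("blank x,z",r.x*1e3,len(b))
print("blank y",np.percentile(B[:,1],[.5,99.5])*1e3)
# chock
mk=mask(p,(20,120,120),(35,255,255));mk[:,:180]=0;mk[:,320:]=0;mk[240:]=0
cn=max(cv2.findContours(mk,0,1)[0],key=cv2.contourArea)[:,0]
edge=[(u,np.where(mk[:,u])[0].max()+.5) for u in range(210,290,2)]
Q=ramp(onplane("wrist",edge,O+.002*N,N,c,s));k=np.polyfit(Q[:,1],Q[:,0],1);print("edge slope yaw deg",np.degrees(np.arctan(-k[0])), "x at y=0",k[1]*1e3)
T=ramp(onplane("wrist",[((np.where(mk[v])[0].min()-.5+np.where(mk[v])[0].max()+.5)/2,v) for v in range(130,165,2)],O+.02*N,N,c,s))
k2=np.polyfit(T[:,0],T[:,1],1);print("tail yaw",np.degrees(np.arctan(k2[0])),"y at tail mean",T.mean(0)*1e3)
E_=ramp(onplane("wrist",[(edge[0][0],0)],O,N,c,s))
ends=[np.where(mk[v])[0] for v in range(190,202)]
S=ramp(onplane("wrist",[((e.min()+e.max())/2,v) for v,e in zip(range(190,202),ends)],O+.008*N,N,c,s));print("nose mid",S.mean(0)*1e3)
v0=np.where(mk[:,246])[0].min();print("tail end",ramp(onplane("wrist",[(246,v0-.5)],O+.02*N,N,c,s))*1e3)
E
python3 ramp.py
```

```text
slope 0.1749357888295827 rms 0.028125419880628433 grad yaw 23.006038065460793
L [(95, np.int64(130)), (111, np.int64(130)), (127, np.int64(130)), (143, np.int64(130)), (159, np.int64(130))] R [(95, np.float64(333.0)), (111, np.float64(332.0)), (127, np.float64(332.0)), (143, np.float64(331.0)), (159, np.float64(331.0))]
yaws 17.409254386759166 19.530775706998682
width 0.24337044369704713
origin [0.56812401 0.04922441 0.04925791] z should be .044
hinge [ 12.  133.9  37.9]
pegtop [-23.4 -38.8 103.8]
gate [ 4.9 18.  75.8]
gate [13.2 84.9 33.4]
high edge x 0.13898415548747833
blank x,z [51.06534454 22.60315425] 5839
blank x,z [52.54272617 23.22861683] 1751
blank x,z [49.75112241 22.12760401] 2627
blank y [-66.11932713  93.95423741]
edge slope yaw deg 5.082224005760125 x at y=0 -16.142590815492927
tail yaw 4.479201074950321 y at tail mean [-87.80339789  20.07605776  20.        ]
nose mid [-30.24184113  24.83893797   8.        ]
tail end [[-112.26284033   19.8673843    20.        ]]
```

```bash
python3 - <<'E'
t=open("ramp.py").read()
t=t.replace("X=X.reshape(384,512,3)","X[~ok]=np.nan;X=X.reshape(384,512,3)")
t=t.replace("m=A.mean(0);N=np.linalg.svd(A-m)[2][2]","A=A[~np.isnan(A[:,0])]\nfor _ in range(6):\n    m=A.mean(0);N=np.linalg.svd(A-m,full_matrices=False)[2][2];e_=np.abs((A-m)@N);A=A[e_<max(.003,2.5*np.median(e_))]\nm=A.mean(0);N=np.linalg.svd(A-m,full_matrices=False)[2][2]")
t=t.replace("130+np.argmax(hv[v,130:175]>150)","146+np.argmax(hv[v,146:175]>150)")
t=t.replace("reshape(-1,3).mean(0))","reshape(-1,3)).pop() if 0 else np.nanmedian(X[v-2:v+3,u-2:u+3].reshape(-1,3),0)")
t=t.replace("(1e3*ramp(X[v-1:v+2,u-1:u+2].reshape(-1,3)).pop() if 0 else np.nanmedian(X[v-2:v+3,u-2:u+3].reshape(-1,3),0)).round(1)","(1e3*ramp(np.nanmedian(X[v-2:v+3,u-2:u+3].reshape(-1,3),0))).round(1)")
open("ramp.py","w").write(t)
E
python3 ramp.py
```

```text
slope 0.14123185583773487 rms 0.0008106821640095739 grad yaw 19.381403779140186
L [(95, np.int64(153)), (111, np.int64(154)), (127, np.int64(154)), (143, np.int64(155)), (159, np.int64(156))] R [(95, np.float64(333.0)), (111, np.float64(332.0)), (127, np.float64(332.0)), (143, np.float64(331.0)), (159, np.float64(331.0))]
yaws 16.914823570353814 19.97133468331012
width 0.21561317885597767
origin [0.5643076  0.06348027 0.04409222] z should be .044
hinge [ 10.6 118.7  45.1]
pegtop [-18.6 -63.4  68.8]
gate [13.8  1.1 39.9]
gate [11.9 69.7 40.3]
high edge x 0.1290760509973455
blank x,z [50.11620631 29.69521909] 5586
blank x,z [51.37561902 29.69682024] 2211
blank x,z [48.67690152 29.69997023] 1981
blank y [-81.55770078  78.68050897]
edge slope yaw deg 4.92598218371608 x at y=0 -16.786831869559773
tail yaw 4.351456107028016 y at tail mean [-88.51774817   5.20901774  20.        ]
nose mid [-29.93218633  10.03562821   8.        ]
tail end [[-113.09009367    5.05365228   20.        ]]
```

```bash
sed -i 's|^yaw=.*|yaw=np.radians(19.97)|' ramp.py; cat >> ramp.py <<'E'
print("O",O,np.degrees(yaw))
Z=ramp(X[205:223,165:195].reshape(-1,3));print("peg top pts",np.nanmedian(Z[(Z[:,2]>.066)&(Z[:,2]<.078)],0)*1e3)
def tool(P):  # ramp mm -> travel of TCP in tool axes from state s
    s=bot.observe();R=Rn.from_euler("xyz",s["eef_rot"],degrees=True).as_matrix()
    return R.T@(O+Rr@(np.array(P)/1e3)-s["ee_pos"]),s
print("yaw now",s["eef_rot"])
E
python3 ramp.py | tail -22
```

```text
slope 0.14123185583773487 rms 0.0008106821640095739 grad yaw 19.381403779140186
L [(95, np.int64(153)), (111, np.int64(154)), (127, np.int64(154)), (143, np.int64(155)), (159, np.int64(156))] R [(95, np.float64(333.0)), (111, np.float64(332.0)), (127, np.float64(332.0)), (143, np.float64(331.0)), (159, np.float64(331.0))]
yaws 16.914823570353814 19.97133468331012
width 0.21566345984941168
origin [0.5634972  0.06632889 0.04411794] z should be .044
hinge [ 13.6 115.4  45.1]
pegtop [-20.5 -65.8  68.8]
gate [13.6 -2.3 39.9]
gate [13.6 66.4 40.3]
high edge x 0.12896139568075404
blank x,z [49.75515715 29.69794639] 5529
blank x,z [49.71597214 29.69616057] 2249
blank x,z [49.80207088 29.70024007] 1917
blank y [-85.81571606  74.5923775 ]
edge slope yaw deg 3.3839620231568865 x at y=0 -17.142004914258514
tail yaw 2.809569933097846 y at tail mean [-88.55882463   4.63547279  20.        ]
nose mid [-29.86458017   7.88353249   8.        ]
tail end [[-113.12645011    5.1415165    20.        ]]
O [0.5634972  0.06632889 0.04411794] 19.97
peg top pts [-16.13672012 -68.54951006  71.73726955]
yaw now [ 1.79991085e+02 -6.37378191e-03 -1.60268223e+02]
```

```bash
cat > go.py <<'E'
import sys,io,contextlib
with contextlib.redirect_stdout(io.StringIO()):
    from ramp import *
P=[float(a) for a in sys.argv[1:4]]; y=float(sys.argv[4])  # ramp mm of TCP, yaw rel. to ramp
s=bot.observe(); t=180+19.97+y
dy=(t-s["eef_rot"][2]+180)%360-180
def T(yw):
    R=Rn.from_euler("xyz",[180,0,yw],degrees=True).as_matrix();return R.T@(O+Rr@(np.array(P)/1e3)-s["ee_pos"])
print("now ramp",(ramp(s["ee_pos"])*1e3).round(1),"rel yaw",round((s["eef_rot"][2]-199.97+180)%360-180,2),"F",np.round(s["wrist_force"]@Rr,1),"gap",s["finger_gap"],"clock",s["clock"])
print("twist",round(-dy,2),"then travel mm",(T(t)*1e3).round(1),"| without twist",(T(s["eef_rot"][2])*1e3).round(1))
E
python3 go.py -91.5 4.5 1 3.1
```

```text
now ramp [-40.   13.8 265.5] rel yaw -0.23 F [ 0.  -0.3 -0.6] gap 0.085344578817336 clock 2.4
twist -3.33 then travel mm [ 14.3  -8.9 269.1] | without twist [ 13.8  -9.7 269.1]
```

```bash

python3 -m jog '[{"gripper":-1,"travel":[0,0,0],"twist":-3.3},{"gripper":-1,"travel":[0.0143,-0.0089,0.05],"twist":0},{"gripper":-1,"travel":[0,0,0.05],"twist":0},{"gripper":-1,"travel":[0,0,0.05],"twist":0},{"gripper":-1,"travel":[0,0,0.05],"twist":0}]' 30 | tail -6
python3 -m jog '[{"gripper":-1,"travel":[0,0,0.02],"twist":0},{"gripper":-1,"travel":[0,0,0],"twist":0},{"gripper":-1,"travel":[0,0,0],"twist":0}]' | tail -6
python3 go.py -91.5 4.5 1 3.1
python3 - <<'E'
from h import *
s,p,d=wrist();cv2.imwrite("pics/w2.png",p)
E
```

```text
clock: 3.02
ee_pos: [0.4769, 0.0394, 0.1002]
eef_rot: [-180.0, 0.1, -157.0]
wrist_force: [-0.0, -0.6, -0.7]
finger_gap: 0.0855
grasp_force: 0.0
clock: 3.4
ee_pos: [0.4776, 0.0391, 0.0823]
eef_rot: [-180.0, 0.1, -157.0]
wrist_force: [0.0, -0.2, 0.5]
finger_gap: 0.0856
grasp_force: 0.0
now ramp [-83.7   3.6  50.5] rel yaw 3.03 F [ 0.  -0.2  0.5] gap 0.08559421466185889 clock 3.4
twist -0.07 then travel mm [ 0.7  0.8 50.1] | without twist [ 0.7  0.8 50.1]
```

View pics/w2.png

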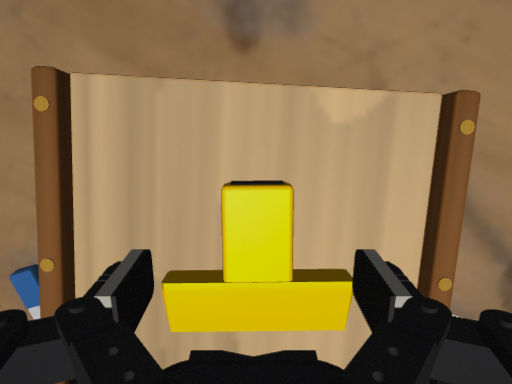

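The tail (u 222–293) sits centred between the fingers and square to them. I'll descend and close.

```bash

python3 -m jog '[{"gripper":-1,"travel":[0.001,0.0008,0.025],"twist":0},{"gripper":-1,"travel":[0,0,0.02],"twist":0},{"gripper":-1,"travel":[0,0,0.005],"twist":0},{"gripper":-1,"travel":[0,0,0],"twist":0}]' 25| tail -6
python3 -m jog '[{"gripper":1,"travel":[0,0,0],"twist":0},{"gripper":1,"travel":[0,0,0],"twist":0},{"gripper":1,"travel":[0,0,0],"twist":0},{"gripper":1,"travel":[0,0,0],"twist":0},{"gripper":1,"travel":[0,0,0],"twist":0}]' 25| tail -6
python3 go.py -91.5 4.5 1 3.1
```

```text
clock: 3.95
ee_pos: [0.4763, 0.0391, 0.032]
eef_rot: [-180.0, 0.0, -157.0]
wrist_force: [-0.6, -0.3, -0.2]
finger_gap: 0.0855
grasp_force: 0.0
clock: 4.58
ee_pos: [0.476, 0.0391, 0.0318]
eef_rot: [-180.0, 0.0, -157.0]
wrist_force: [-2.0, 0.4, 6.8]
finger_gap: 0.04
grasp_force: 24.5
now ramp [-92.3   4.3   0.7] rel yaw 3.01 F [-0.8  1.   7. ] gap 0.04004052158335698 clock 4.575
twist -0.09 then travel mm [-0.7  0.2 -0.4] | without twist [-0.7  0.2 -0.4]
```

```bash

python3 -m jog '[{"gripper":1,"travel":[0,0,-0.001],"twist":1.5},{"gripper":1,"travel":[0,0,0],"twist":1.5},{"gripper":1,"travel":[-0.01,-0.002,-0.0014],"twist":0},{"gripper":1,"travel":[-0.01,-0.002,-0.0014],"twist":0},{"gripper":1,"travel":[-0.01,0,-0.0014],"twist":0}]' | tail -6
python3 -m jog '[{"gripper":1,"travel":[-0.01,0,-0.0014],"twist":0},{"gripper":1,"travel":[-0.008,0,-0.0011],"twist":0},{"gripper":1,"travel":[0,0,0],"twist":0},{"gripper":1,"travel":[0,0,0],"twist":0}]' | tail -6
python3 go.py -35.2 0 1.5 0
python3 - <<'E'
from h import *
import pickle
s,p,d=wrist();cv2.imwrite("pics/w3.png",p)
p2,d2=bot.capture("scene");pickle.dump((s,p,d,p2,d2),open("pics/w3.pkl","wb"))
cv2.imwrite("pics/s3.png",cv2.resize(p2[140:240,205:330],None,fx=6,fy=6,interpolation=2))
E
```

```text
clock: 5.2
ee_pos: [0.5064, 0.0457, 0.0366]
eef_rot: [-180.0, 0.0, -160.0]
wrist_force: [-1.5, -1.3, -0.8]
finger_gap: 0.0396
grasp_force: 25.5
clock: 5.7
ee_pos: [0.5224, 0.0517, 0.039]
eef_rot: [-180.0, 0.0, -160.0]
wrist_force: [1.1, -0.2, -0.5]
finger_gap: 0.0397
grasp_force: 25.1
now ramp [-43.8   0.3   1.1] rel yaw -0.02 F [ 0.9 -0.6 -0.7] gap 0.0396948899189515 clock 5.7
twist -0.02 then travel mm [-8.5 -0.3 -1.6] | without twist [-8.5 -0.3 -1.6]
```

View pics/w3.png

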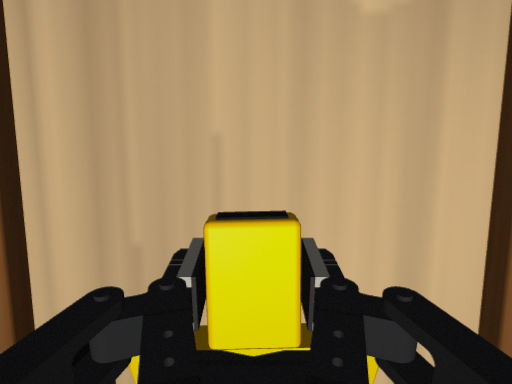

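The wrist view shows the tail held straight (u 205–300), with its rear rim at v≈213–219. I'll check the tail end's x, then advance the last few millimetres.

```bash
python3 - <<'E'
import io,contextlib
with contextlib.redirect_stdout(io.StringIO()):
    from ramp import *
s,p,d,p2,d2=pickle.load(open("pics/w3.pkl","rb"))
for v in(211.5,219.5):
  for z in(0,.02): print(v,z,(ramp(onplane("wrist",[(252,v)],O+z*N,N,c,s))*1e3).round(1))
Xd,ok=pts("wrist",d,[(252,v) for v in range(205,330,8)],c,s);print((ramp(Xd)*1e3).round(1)[:, [0,2]].tolist())
E
python3 -m jog '[{"gripper":1,"travel":[-0.003,0,-0.0004],"twist":0},{"gripper":1,"travel":[-0.002,0,-0.0003],"twist":0},{"gripper":1,"travel":[0,0,0],"twist":0},{"gripper":1,"travel":[0,0,0],"twist":0}]' | tail -6
python3 go.py -35.2 0 1.5 0
```

```text
211.5 0 [[-64.3  -1.2  -0. ]]
211.5 0.02 [[-68.3  -1.1  20. ]]
219.5 0 [[-60.6  -1.2  -0. ]]
219.5 0.02 [[-65.   -1.1  20. ]]
[[-67.3, 0.0], [-65.5, 9.5], [-64.1, 18.8], [-61.2, 20.2], [-57.9, 20.4], [-55.0, 21.6], [-51.3, 20.3], [-48.0, 20.7], [-44.7, 20.8], [-41.5, 21.2], [-37.7, 20.4], [-34.3, 20.4], [-30.8, 20.5], [-27.5, 20.9], [-23.7, 20.4], [-20.4, 20.8]]
clock: 6.3
ee_pos: [0.5271, 0.0534, 0.0397]
eef_rot: [180.0, 0.0, -160.0]
wrist_force: [-0.9, 0.4, -0.5]
finger_gap: 0.0396
grasp_force: 25.5
now ramp [-38.9   0.3   1.1] rel yaw -0.01 F [-0.7  0.7 -0.4] gap 0.0396364618076478 clock 6.3
twist -0.01 then travel mm [-3.6 -0.3 -0.9] | without twist [-3.6 -0.3 -0.9]
```

```bash
cat > bl.py <<'E'
import io,contextlib
with contextlib.redirect_stdout(io.StringIO()):
    from ramp import *
    from scipy.optimize import least_squares
def blank(n="scene",k=4):
    c=bot.calibration(n);o=[]
    for _ in range(k):
        p,d=bot.capture(n);V,U=np.mgrid[100:260,180:360];X,ok=pts(n,d,np.c_[U.ravel(),V.ravel()],c);B=ramp(X[ok])
        B=B[(B[:,2]>.043)&(B[:,2]<.066)&(abs(B[:,1])<.07)&(B[:,0]>.025)&(B[:,0]<.085)]
        r=least_squares(lambda q:np.hypot(B[:,0]-q[0],B[:,2]-q[1])-.03,[.05,.03],loss="soft_l1",f_scale=.001);o.append(np.r_[r.x*1e3,len(B)])
    return np.mean(o,0).round(2)
print("scene",blank(),"top",blank("top"))
E
python3 bl.py
python3 -m jog '[{"gripper":1,"travel":[-0.002,0,-0.0003],"twist":0},{"gripper":1,"travel":[-0.001,0,-0.0001],"twist":0},{"gripper":1,"travel":[0,0,0],"twist":0},{"gripper":1,"travel":[0,0,0],"twist":0}]' | grep force
python3 bl.py
python3 -m jog '[{"gripper":1,"travel":[-0.0013,0,-0.0002],"twist":0},{"gripper":1,"travel":[0,0,0],"twist":0},{"gripper":1,"travel":[0,0,0],"twist":0}]' | grep force
python3 bl.py
python3 go.py -34.5 0 1.5 0
```

```text
scene [ 49.13  29.95 184.25] top [ 49.6   30.37 121.25]
wrist_force: [-4.9, -2.3, 1.4]
grasp_force: 25.8
scene [ 49.96  29.82 187.5 ] top [ 50.85  30.42 107.  ]
wrist_force: [-5.1, -2.0, 1.0]
grasp_force: 25.7
scene [ 51.34  30.03 191.5 ] top [51.51 30.68 96.  ]
now ramp [-35.1   0.3   1. ] rel yaw -0.01 F [-4.8 -0.4  1.1] gap 0.03963244689627481 clock 8.375
twist -0.01 then travel mm [-0.5 -0.3 -0.6] | without twist [-0.5 -0.3 -0.6]
```

The wrist force is now about 5 N and the blank has moved 1.5–2 mm, so the chock is in contact. I'll ease back slightly and release.

```bash

python3 -m jog '[{"gripper":1,"travel":[0.0007,0,0.0001],"twist":0},{"gripper":1,"travel":[0,0,0],"twist":0},{"gripper":1,"travel":[0,0,0],"twist":0}]' | grep force
python3 -m jog '[{"gripper":0.0,"travel":[0,0,0],"twist":0},{"gripper":-0.5,"travel":[0,0,0],"twist":0},{"gripper":-0.5,"travel":[0,0,0],"twist":0},{"gripper":-0.5,"travel":[0,0,0],"twist":0}]' | tail -4
python3 bl.py
python3 -m jog '[{"gripper":-0.5,"travel":[0,0,-0.01],"twist":0},{"gripper":-0.5,"travel":[0.01,0,-0.03],"twist":0},{"gripper":-0.5,"travel":[0.02,0,-0.05],"twist":0},{"gripper":-0.5,"travel":[0.02,0,-0.05],"twist":0},{"gripper":-0.5,"travel":[0,0,-0.05],"twist":0}]' | tail -4
python3 -m jog '[{"gripper":-0.5,"travel":[0,0,-0.03],"twist":0},{"gripper":-0.5,"travel":[0,0,0],"twist":0},{"gripper":-0.5,"travel":[0,0,0],"twist":0}]' | tail -4
python3 bl.py
python3 go.py -14 -70 35 0
python3 - <<'E'
from h import *
import pickle
s,p,d=wrist();cv2.imwrite("pics/w4.png",p);pickle.dump((s,p,d),open("pics/w4.pkl","wb"))
E
```

```text
wrist_force: [-1.6, 2.2, -1.1]
grasp_force: 25.5
eef_rot: [179.9, -0.1, -160.0]
wrist_force: [-7.2, 8.6, -0.7]
finger_gap: 0.064
grasp_force: 0.0
scene [ 51.04  30.2  187.75] top [ 51.73  30.23 117.75]
eef_rot: [-180.0, 0.0, -160.1]
wrist_force: [1.1, 0.2, 0.3]
finger_gap: 0.0644
grasp_force: 0.0
eef_rot: [180.0, -0.0, -160.0]
wrist_force: [-0.3, -0.1, 0.6]
finger_gap: 0.0642
grasp_force: 0.0
scene [ 50.84  30.08 358.25] top [51.32 30.54 38.  ]
now ramp [-54.    0.  225.6] rel yaw -0.01 F [-0.7 -0.1 -0. ] gap 0.06397990830973754 clock 11.05
twist -0.01 then travel mm [-66.4 -70.3 183. ] | without twist [-66.4 -70.3 183. ]
```

View pics/w4.png

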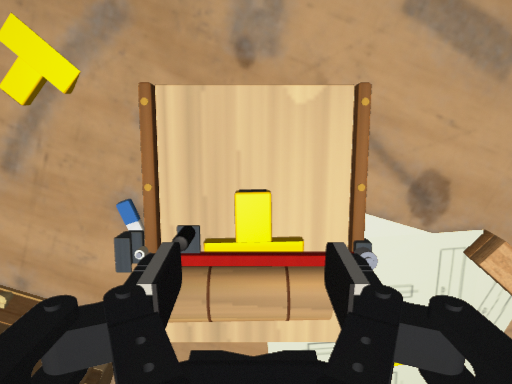

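Wrist view: the chock is under the gate, tail rim at v≈191 (u 236–271), apparently square. Peg at (185,237).

```bash
cat > ck.py <<'E'
import io,contextlib,sys
with contextlib.redirect_stdout(io.StringIO()):
    from ramp import *
s,p,d=pickle.load(open(sys.argv[1],"rb"))
mk=mask(p,(20,120,120),(35,255,255));mk[:,:195]=0;mk[:,320:]=0;mk[330:]=0
v0=np.where(mk.any(1))[0].min();print("top row",v0)
rows=range(v0+6,v0+46,2)
T=ramp(onplane("wrist",[((np.where(mk[v])[0].min()+np.where(mk[v])[0].max())/2,v) for v in rows],O+.02*N,N,c,s))
k=np.polyfit(T[:,0],T[:,1],1);print("tail yaw",np.degrees(np.arctan(k[0])),"y",T[:,1].mean()*1e3)
uu=np.where(mk[v0+20])[0];X,ok=pts("wrist",d,[(int(uu.mean()),v) for v in range(v0-3,v0+12)],c,s);print((ramp(X)*1e3).round(1)[:,[0,2]].tolist())
Xp,okp=pts("wrist",d,[(u,v) for v in range(225,250) for u in range(172,200)],c,s);Z=ramp(Xp);Z=Z[(Z[:,2]>.066)&(Z[:,2]<.078)];print("peg",np.median(Z,0)*1e3,Z.min(0)*1e3,Z.max(0)*1e3)
E
python3 ck.py pics/w4.pkl
```

```text
top row 190
tail yaw 0.9999872760411838 y -1.059114737884943
[[-58.3, 0.0], [-57.0, -1.2], [-56.7, 5.7], [-56.8, 14.2], [-55.8, 15.3], [-55.0, 17.6], [-54.0, 17.9], [-53.4, 21.0], [-52.2, 20.4], [-51.0, 19.7], [-50.0, 19.9], [-48.9, 20.2], [-47.9, 20.6], [-47.1, 22.2], [-45.6, 19.9]]
peg [-17.21851812 -67.08527633  71.55011964] [-22.64158754 -76.39819632  66.0164158 ] [ -8.55095541 -61.78891388  74.08906663]
```

```bash

python3 go.py -17 -69.5 40 0
python3 -m jog '[{"gripper":0,"travel":[-0.031,-0.035,0],"twist":0},{"gripper":0,"travel":[-0.031,-0.035,0],"twist":0},{"gripper":0,"travel":[0,0,0.05],"twist":0},{"gripper":0,"travel":[0,0,0.04],"twist":0},{"gripper":0,"travel":[0,0,0],"twist":0}]' 60| tail -4
python3 -m jog '[{"gripper":0,"travel":[0,0,0],"twist":0}]' | tail -4
python3 go.py -17 -69.5 40 0
```

```text
now ramp [-53.9  -0.  225.7] rel yaw -0.01 F [ 0.2  0.3 -0.5] gap 0.0641811193382439 clock 11.1
twist -0.01 then travel mm [-62.7 -69.7 178.5] | without twist [-62.7 -69.7 178.5]
eef_rot: [179.9, -0.3, -160.0]
wrist_force: [-0.3, -0.5, 1.1]
finger_gap: 0.0428
grasp_force: 0.0
eef_rot: [-179.9, 0.1, -160.0]
wrist_force: [0.1, 0.5, 0.4]
finger_gap: 0.0427
grasp_force: 0.0
now ramp [ -4.2 -70.2 129.5] rel yaw -0.0 F [0.3 0.4 0.4] gap 0.04272908657613782 clock 11.85
twist -0.0 then travel mm [ 0.1  0.5 90.4] | without twist [ 0.1  0.5 90.4]
```

```bash

python3 -m jog '[{"gripper":0,"travel":[0,0.0005,0.03],"twist":0},{"gripper":0,"travel":[0,0,0.03],"twist":0},{"gripper":0,"travel":[0,0,0.02],"twist":0},{"gripper":0,"travel":[0,0,0.01],"twist":0},{"gripper":0,"travel":[0,0,0],"twist":0}]' 60| tail -4
python3 -m jog '[{"gripper":1,"travel":[0,0,0],"twist":0},{"gripper":1,"travel":[0,0,0],"twist":0},{"gripper":1,"travel":[0,0,0],"twist":0},{"gripper":1,"travel":[0,0,0],"twist":0}]' 50| tail -4
python3 go.py -17 -69.5 40 0
```

```text
eef_rot: [-180.0, 0.1, -160.0]
wrist_force: [0.4, -0.6, 0.3]
finger_gap: 0.0427
grasp_force: 0.0
eef_rot: [179.9, 0.1, -160.0]
wrist_force: [-4.0, 9.8, 6.5]
finger_gap: 0.0146
grasp_force: 48.6
now ramp [-17.1 -68.2  40. ] rel yaw -0.02 F [ 0.5 10.5  6.6] gap 0.014586948266290508 clock 12.975
twist -0.02 then travel mm [-0.1 -1.3  0. ] | without twist [-0.1 -1.3  0. ]
```

```bash

python3 -m jog '[{"gripper":1,"travel":[0,0.001,-0.002],"twist":0},{"gripper":1,"travel":[0,0,0],"twist":0}]' 35| grep force
python3 -m jog '[{"gripper":1,"travel":[0.005,0.001,0.0007],"twist":0},{"gripper":1,"travel":[0.0047,0.001,0.0007],"twist":0},{"gripper":1,"travel":[0.007,0.0018,0.001],"twist":0},{"gripper":1,"travel":[0.0073,0.0018,0.001],"twist":0},{"gripper":1,"travel":[0,0,0],"twist":0}]' | tail -4
python3 go.py -41 -64 42 0; python3 bl.py
```

```text
wrist_force: [3.8, 3.2, -11.5]
grasp_force: 46.5
eef_rot: [180.0, -0.1, -160.1]
wrist_force: [3.5, -0.8, -17.3]
finger_gap: 0.0144
grasp_force: 46.1
now ramp [-42.6 -62.5  40.7] rel yaw -0.03 F [  0.6  -1.9 -17.6] gap 0.01438387781332626 clock 13.85
twist -0.03 then travel mm [-1.4 -1.5 -1.5] | without twist [-1.4 -1.5 -1.5]
scene [48.9  30.36 94.75] top [ 50.77  29.62 308.  ]
```

Through the catch, and the blank has held at about x=50. I'll relieve the vertical pull and swing on.

```bash

python3 -m jog '[{"gripper":1,"travel":[0,0,0.0015],"twist":0},{"gripper":1,"travel":[0.0115,0.0042,0.0017],"twist":0},{"gripper":1,"travel":[0.0115,0.0042,0.0017],"twist":0},{"gripper":1,"travel":[0.0109,0.0057,0.0016],"twist":0},{"gripper":1,"travel":[0.0109,0.0057,0.0016],"twist":0}]' 20| tail -4
python3 -m jog '[{"gripper":1,"travel":[0.01,0.007,0.0014],"twist":0},{"gripper":1,"travel":[0.01,0.007,0.0014],"twist":0},{"gripper":1,"travel":[0,0,0],"twist":0}]' | tail -4
python3 go.py -106.3 -30.8 41 0; python3 bl.py
```

```text
eef_rot: [-179.9, 0.1, -160.0]
wrist_force: [-3.4, -17.4, 1.3]
finger_gap: 0.0142
grasp_force: 48.7
eef_rot: [-179.9, -0.0, -160.0]
wrist_force: [-5.2, -20.5, 2.8]
finger_gap: 0.0146
grasp_force: 48.9
now ramp [-108.7  -29.9   40.4] rel yaw -0.0 F [-11.4 -17.5   4.4] gap 0.014644309786653261 clock 15.25
twist -0.0 then travel mm [-2.3 -0.9 -1. ] | without twist [-2.3 -0.9 -1. ]
scene [ 50.49  30.   217.5 ] top [ 51.27  29.62 539.25]
```

```bash

python3 -m jog '[{"gripper":1,"travel":[0.0008,-0.0014,0],"twist":0},{"gripper":1,"travel":[0.0091,0.0083,0.0013],"twist":0},{"gripper":1,"travel":[0.009,0.0083,0.0013],"twist":0},{"gripper":1,"travel":[0.0079,0.0094,0.0011],"twist":0},{"gripper":1,"travel":[0.0079,0.0094,0.0011],"twist":0}]' 20| tail -4
python3 -m jog '[{"gripper":1,"travel":[0,0,0],"twist":0}]' | grep wrist
python3 go.py -140.6 4.2 41 0; python3 bl.py
```

```text
eef_rot: [-180.0, -0.1, -160.0]
wrist_force: [-5.0, -9.3, 4.7]
finger_gap: 0.0147
grasp_force: 49.5
wrist_force: [-8.4, -13.6, 6.6]
now ramp [-144.4    5.5   40.1] rel yaw 0.04 F [-11.5  -9.9   8.2] gap 0.014688529560584505 clock 16.4
twist 0.04 then travel mm [-3.7 -1.3 -1.4] | without twist [-3.7 -1.3 -1.4]
scene [ 50.17  29.86 317.25] top [ 51.28  29.71 534.  ]
```

```bash

python3 -m jog '[{"gripper":1,"travel":[0.0008,-0.0006,-0.0006],"twist":0},{"gripper":1,"travel":[0.0067,0.0104,0.001],"twist":0},{"gripper":1,"travel":[0.0067,0.0104,0.0009],"twist":0},{"gripper":1,"travel":[0.0055,0.0112,0.0007],"twist":0},{"gripper":1,"travel":[0.0053,0.0112,0.0007],"twist":0}]' 20| tail -4
python3 -m jog '[{"gripper":1,"travel":[0.0042,0.0117,0.0005],"twist":0},{"gripper":1,"travel":[0.0037,0.0117,0.0005],"twist":0},{"gripper":1,"travel":[0,0,0],"twist":0}]' | grep wrist
python3 go.py -172 70.9 41 0; python3 bl.py
```

```text
eef_rot: [180.0, -0.0, -160.0]
wrist_force: [-2.7, -6.9, -3.2]
finger_gap: 0.0145
grasp_force: 48.4
wrist_force: [-5.1, -3.4, -3.4]
now ramp [-176.3   72.1   40.6] rel yaw 0.08 F [-6.3 -1.5 -2.5] gap 0.014412588933521401 clock 17.8
twist 0.08 then travel mm [-4.2 -1.2 -1. ] | without twist [-4.2 -1.2 -1. ]
scene [ 50.4   29.77 354.75] top [ 51.37  29.5  538.75]
```

```bash

python3 -m jog '[{"gripper":1,"travel":[0.0025,0.0128,0.0003],"twist":0},{"gripper":1,"travel":[0.0015,0.0128,0.0003],"twist":0},{"gripper":1,"travel":[0,0,0],"twist":0},{"gripper":1,"travel":[0,0,0],"twist":0}]' 20| tail -4
python3 -m jog '[{"gripper":0.2,"travel":[0,0,0],"twist":0},{"gripper":0.2,"travel":[0,0,0],"twist":0},{"gripper":0.2,"travel":[0,0,0],"twist":0},{"gripper":0.2,"travel":[0,0,-0.01],"twist":0},{"gripper":0.2,"travel":[0,0,-0.03],"twist":0}]' | tail -4
python3 -m jog '[{"gripper":0.2,"travel":[0,0,-0.05],"twist":0},{"gripper":0.2,"travel":[0,0,-0.05],"twist":0},{"gripper":0.2,"travel":[0,0,-0.06],"twist":0},{"gripper":0.2,"travel":[0,0,0],"twist":0},{"gripper":0.2,"travel":[0,0,0],"twist":0}]' | tail -4
python3 bl.py
python3 - <<'E'
from h import *
p,d=bot.capture("top");cv2.imwrite("pics/t5.png",cv2.resize(p[120:260,130:370],None,fx=3.3,fy=3.3,interpolation=2))
E
```

```text
eef_rot: [180.0, -0.1, -160.0]
wrist_force: [-4.7, -4.0, -0.6]
finger_gap: 0.0145
grasp_force: 48.5
eef_rot: [180.0, -0.1, -160.0]
wrist_force: [-0.1, -0.3, 0.4]
finger_gap: 0.0341
grasp_force: 0.0
eef_rot: [-180.0, 0.0, -160.0]
wrist_force: [0.2, -1.0, -0.2]
finger_gap: 0.0341
grasp_force: 0.0
scene [ 49.95  30.1  355.75] top [ 51.39  29.64 540.  ]
```

View pics/t5.png

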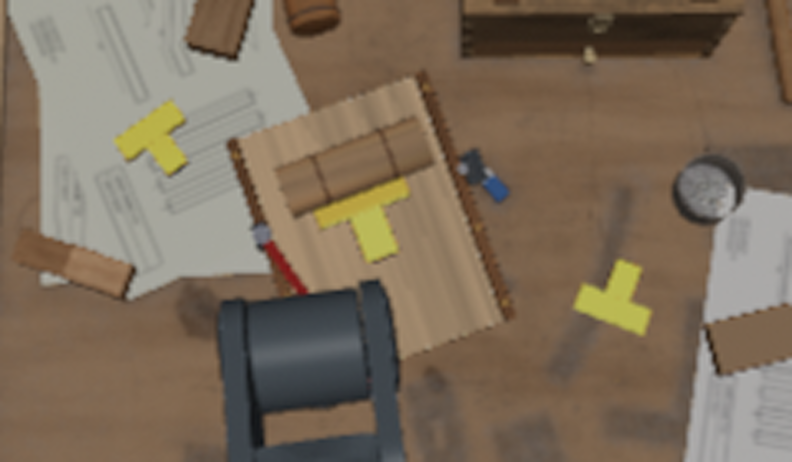

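The picture shows the blank at rest against the chock, the red gate swung open by about 74–76° (from the hinge at (262,236)), and the other things in place.

```bash
python3 -c "
from cell import bot
print(bot.observe()['clock'],bot.hand_in())"
```

```text
the job is handed in; nothing more can be done
20.4 None
```

The job is handed in at 20.4 s: the chock is snug under the blank, the gate is open about 75 degrees, the blank moved only 1–2 mm by my depth readings, and the bench objects visible in the last top view looked undisturbed; no verdict came back.

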